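Close the lathe's switch box on its dowels and hold it shut

TASK

The lathe's reversing-switch box on the bench has been dusted out and must be closed again. Turn the switch's bar knob to OFF, so that it lies along the box in line with the index lines, and only then lower the loose cover over the knob and onto the two dowel pins and push it fully home against its springy seal, without ramming it. Finish while still holding the cover pressed firmly shut (someone else will drive the screws, so do not let go), and leave everything else on the bench where it is.

Things in the scene. Friction and masses are not known exactly. Their poses are not given: they have to be found in the camera images.
- base: Lower half of the switch box, bare cast aluminium, screwed to the bench: an open box 120 x 60 mm, with a flange round its rim and an ear at each end (164 x 84 mm over all). Origin: centre of its underside, on the bench; x along its length, y across, z up. The flat top of flange and ears, where the cover lands, is at z = 36 mm. A dark index line on each ear marks the centre line y = 0.
- dowel_a (a point): Tip of a steel dowel pin on the ear at the +x end of the base, at (71, 22, 50) mm in the base's frame. The pin is 8 mm across, stands 14 mm above the ear and tapers to 3 mm over its last 6 mm.
- dowel_b (a point): Tip of the other, equal dowel pin, on the ear at the -x end, at (-71, -22, 50) mm in the base's frame.
- seal_top (a point): Centre of the black rubber seal that runs round the box's rim inside the flange, at its top, (0, 0, 40) mm in the base's frame: it stands 4 mm proud of the flange. It springs: 6.5 N starts it down, and about 12.5 N, the cover's weight included, brings the cover down metal to metal. Unloaded, it lifts the cover again.
- knob_grip (a point): Middle of the bar of the switch's knob, on its upright axis, 92 mm above the bench, at (-16, 0) mm in the base's frame, so nearer to its -x end. The bar is black, 36 mm long, 12 mm thick and 20 mm high (82 to 102 mm above the bench), on a steel stem 12 mm across; x of this point lies along the bar, z up.
- switch (a joint): Angle of the knob in rad, growing counter-clockwise seen from above. 0 is OFF: the bar lies along the base's x axis, in line with the index lines. It starts 0.55 to 1.1 to the positive side, has stops at -1.2 and 1.2, turns stiffly (0.06 N m) and stays where it is left, with no click at OFF. The cover's slot lets it through only near OFF.
- cover_mid (a point): Middle of the loose cover, 22 mm above its open underside, on which it lies on the bench. x along its length, y across, z up. Above its flange the upright side walls, 60 mm apart outside, are bare from 10 to 44 mm above the underside. Fitted, this point is 58 mm above the bench right over the base's origin, both x axes the same way (it fits one way round only).
- cover: The loose cover, bare cast aluminium, 0.32 to 0.48 kg: a shell 120 x 60 mm and 44 mm high, closed on top, with a flange and ears 10 mm thick round its lower edge (164 x 84 mm over all). Origin at the centre of its underside, axes as cover_mid. Round through holes in its ears for the dowels, 9.6 mm across, at (71, 22) and (-71, -22) mm.
- cover_slot (a point): Centre of the slot in the cover's top, at (-16, 0, 44) mm in the cover's frame: 48 mm along x, 22 mm across. The knob's bar passes through it and stands 2 to 22 mm above the top when the cover is fitted.
- screw_dish: Steel dish of screws, 68 mm across, 16 mm high, loose on the bench between the box and the cover; leave alone. Origin under its centre.
- screwdriver: Screwdriver lying beyond the dish; leave alone. Origin under its middle, x along it.
- brush: Dust brush lying at the back left; leave alone. Origin under its middle, x along it.
- bowl: Turned wooden bowl, 116 mm across, 52 mm high, at the back right; leave alone. Origin under its centre.
- ring_blank: Turned wooden ring, 84 mm across, 40 mm high, right of the bowl; leave alone. Origin under its centre.
- chuck_key: Steel T-shaped chuck key, 115 x 90 mm, lying at the right; leave alone. Origin under its middle.
- gouge: Turning gouge with wooden handle, 385 mm long, lying at the left; leave alone. Origin under its middle, x along it, towards its blade.
Not all that is in view belongs to the job. What is shaped like the cover but black or purple is not meant. What is shaped like the base but red or yellow is not meant.

How it is judged:
By the outcome, as a careful person would: the job done as asked, in the order asked, and still so for the second after the job is handed in, while the arm keeps its last pose, push and grip.
It also fails if it takes over 54 s, if anything falls off the work surface, if the arm or the gripper's body presses on something with over 40 N, if the wrist force passes 120 N, or if a joint passes its speed limit or range.

ROBOT

A 6-joint arm with a two-finger parallel gripper is mounted at the origin on the work surface. World frame = base frame: x ahead of the robot, y to its left, z up, the work surface at z = 0. Lengths are in m, angles in rad, forces in N, time in s.
With the tool pointing down it reaches from about 0.35 to 0.725 m from the base axis. Payload 6 kg.
Tool frame: the origin (TCP) lies at the very end of the fingers, on their centre line; the grasp point (between the pads) lies 19 mm behind it; z points along the fingers, y is the line along which they close (so a half turn about z gives the same grasp; the last joint's range is limited). The gripper opens to 85 mm and grips with 20 to 120 N. Pads are 22 mm wide; open, the fingers measure 114 mm over their backs; the gripper's body (76 mm by 85 mm) begins 54 mm behind the grasp point. The pads swing forward as they close: fully open they stand 13 mm farther back than shut.
Start: joints at [1.617, 0.04, 0.085, 0, -1.615, -0.334], TCP at [0.17, 0.575, 0.231] pointing down, gripper open.
Joint ranges: [-2.56, 2.56], [-1.29, 2.01], [-1.08, 1.49], [-3.29, 1.98], [-2.81, -0.18], [-2.99, 2.99]. Speed limits (rad/s): [2.57, 2.57, 3.01, 3.14, 3.14, 3.14].

INTERFACE

Orientations are given as a unit quaternion [x, y, z, w].
In Python, from workcell import ctrl gives the robot as it stands.
- The arm moves only by the tool play_rows, never from a script. Its arguments are lists of equal length, an entry for each row: "turn": the turn, a rotation vector about the tool's x, y, z as a fraction of full scale, a list of three; "travel": the shift along the tool's x, y, z as a fraction of full scale, a list of three; "jaw": the opening, from -1 (shut) to 1 (fully open), so that 0 is half open. In form: {"turn": [[wx, wy, wz], ...], "travel": [[dx, dy, dz], ...], "jaw": [jaw, ...]}. A call has 1 to 12 rows; each row shifts and turns the commanded pose from where the row before left it, along the tool's axes as they then stand; what a row does not reach is not made up. Full scale, the value 1, is 0.04 m for a shift and 0.12 rad for a turn. A row lasts 1/12 s, in which the tool goes at most 41.7 mm and 7.16 degrees, less where a joint would pass 70% of its speed; a pose out of reach is approached as far as the arm can. A call with a number of a shift or a turn outside -1 to 1 is refused whole. A call with a gripper value outside its range is refused whole. The fingers move at their own pace and stop on an object; "force" is the grip in N (left out, the last holds). Time passes only in rows, so rows that do not move let the fingers close. It gives the time, the measured TCP pose, the force, the opening and the grip force at its end, in the units of the state.
- ctrl.get_obs(): the state, without advancing time (a new reading comes with each control period).
- ctrl.capture(name): name is "side" or "top"; returns (picture, depth): 480x640x3 uint8, red, green, blue; 480x640 float32, m along the optical axis (not along the pixel's ray), 0 where there is no reading.
- ctrl.get_calibration(name): a dict with "fov_y" (degrees; the focal length in pixels is half the picture's height over the tangent of half this angle, whatever the lens; pixels are square), "cx", "cy" (the principal point, pixels), "dist_coeffs" ([k1, k2, p1, p2, k3] as OpenCV has them; the pictures are not rectified), "cam_to_world" (4x4, takes a point from camera to world coordinates). Camera axes: x right, y down, z forward; pixel columns grow to the right and rows downward; lengths in m; the calibration is good to about 2 mm. A picture is of the moment at which its call begins. get_calibration takes no time and is no camera call.
- ctrl.job_done(): hands the job in; it is judged then, once.
Trained networks look in the newest picture that a camera, given by its name, has taken for a name from the list of things; names that differ only in an ending like _2 or _b are one class to them, and where a whole thing is asked for, a point or a joint stands for the part that bears it (a point fixed in the world has none). Each returns a list of dicts, best first, with "score" (0 to 1); they miss things now and then, are a little off and sometimes report something else, mostly with a low value. They report only what shows in the picture. A call takes as long as a camera call. They do not tell look-alikes from the thing itself.
- ctrl.cut_out(camera, query): "pixels" (480x640 bool, what is visible of it) and "uv" ([column, row] in pixels, amid what is visible of it).
The state is a dict: "t": time; "qpos": joint angles; "joint_vel": joint speeds; "tau": joint torques, N m; "eef_pos": TCP position; "ee_rot": TCP orientation; "wrist_force": force on the tool from outside, world axes, zero at the start; "ft_torque": the same for the moment, N m; "gripper_width": finger opening in m; "grip_force": force on a finger pad.
Only numpy, scipy, OpenCV 4.12 (cv2) and the standard library are available. Lean on these libraries where they do the work, as an engineer would, in place of code of your own. Each camera call takes 0.05 s, during which the arm holds its last target. There are 200 camera calls.

## Working session

There is one attempt and no reset: what is moved stays moved. The work goes in short steps, Python scripts to look and compute and a tool call to move; the robot and the scene stay as the last step left them, time stands still between calls to the robot, and variables do not carry over. Pictures are saved under pics/ and viewed, at most 10 in all, crops included, and the job is handed in when it is done.

Besides the shell and the picture viewer there is one more tool, called after "Emit:" by a JSON object that holds its "op" and its "data", one argument or row to a line. play_rows: Moves the arm, as the interface text tells. Its arguments: {"type":"object","properties":{"turn":{"type":"array","items":{"type":"array","items":{"type":"number"}}},"travel":{"type":"array","items":{"type":"array","items":{"type":"number"}}},"jaw":{"type":"array","items":{"type":"number"}},"force":{"type":"number"}},"required":["turn","travel","jaw"]}

```bash
mkdir -p pics
python3 - <<'E'
from workcell import ctrl
import cv2,numpy as np
print(ctrl.get_obs())
for n in("top","side"):
    im,d=ctrl.capture(n); cv2.imwrite(f"pics/{n}0.png",im[:,:,::-1]); np.savez(f"/tmp/{n}0.npz",im=im,d=d)
    c=ctrl.get_calibration(n);print(n,c)
    for q in("base","cover","switch","screw_dish"):
        print(n,q,[(round(r["score"],2),np.round(r["uv"]),r["pixels"].sum()) for r in ctrl.cut_out(n,q)])
E
```

```text
{'t': 0.0, 'qpos': array([ 1.61668584e+00,  4.08504487e-02,  8.38245891e-02, -4.81713173e-04,
       -1.61549880e+00, -3.33719223e-01]), 'joint_vel': array([ 0.00076322, -0.00161842,  0.00259371, -0.0002941 , -0.0010821 ,
        0.00052924]), 'tau': array([ 1.64928692e-04, -3.68201208e+01,  3.47410190e+01,  6.93220139e+00,
       -5.43047659e-03,  5.33893250e-07]), 'eef_pos': array([0.17013328, 0.57503711, 0.23026102]), 'ee_rot': array([ 9.89663234e-01, -1.43408081e-01, -7.32641326e-05,  8.94046033e-04]), 'wrist_force': array([ 0.43527201, -0.10995542, -0.25761625]), 'ft_torque': array([-0.01084852, -0.01774699, -0.03849827]), 'grip_force': 0.0, 'gripper_width': 0.08507623780250875}
top {'fov_y': 50.097955970590306, 'cx': 323.1822680212756, 'cy': 244.9534755102058, 'dist_coeffs': array([0.02599718, 0.        , 0.        , 0.        , 0.        ]), 'cam_to_world': array([[ 0.02453541, -0.98988005,  0.13976945,  0.31836462],
       [-0.99968879, -0.02366354,  0.00789659,  0.02467618],
       [-0.00450924, -0.1399197 , -0.99015259,  1.56073509],
       [ 0.        ,  0.        ,  0.   
[... 890 characters left out ...]
e-01,
        -8.35219394e-01],
       [-5.64166981e-04, -6.61199109e-01, -7.50210250e-01,
         1.29228310e+00],
       [ 0.00000000e+00,  0.00000000e+00,  0.00000000e+00,
         1.00000000e+00]])}
side base [(0.96, array([286., 231.]), np.int64(1468)), (0.76, array([206., 238.]), np.int64(1666)), (0.59, array([176., 152.]), np.int64(1259))]
side cover [(0.98, array([307., 353.]), np.int64(2096)), (0.67, array([371., 297.]), np.int64(1518)), (0.59, array([433., 458.]), np.int64(2021))]
side switch [(0.57, array([203., 230.]), np.int64(114)), (0.54, array([280., 223.]), np.int64(82))]
side screw_dish [(0.92, array([296., 282.]), np.int64(392)), (0.47, array([283., 220.]), np.int64(87))]
```

View pics/top0.png

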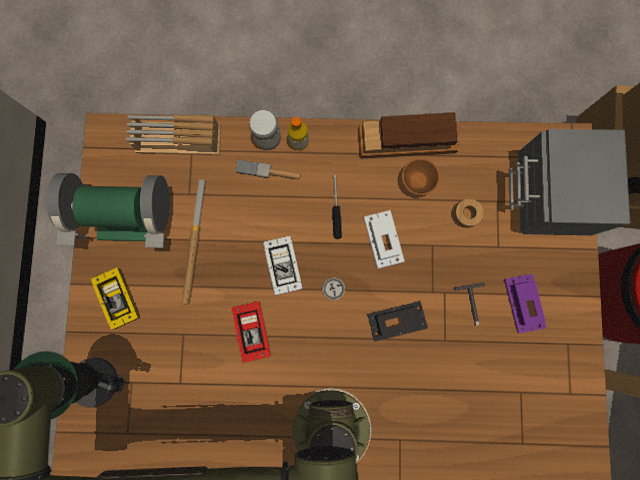

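View pics/side0.png

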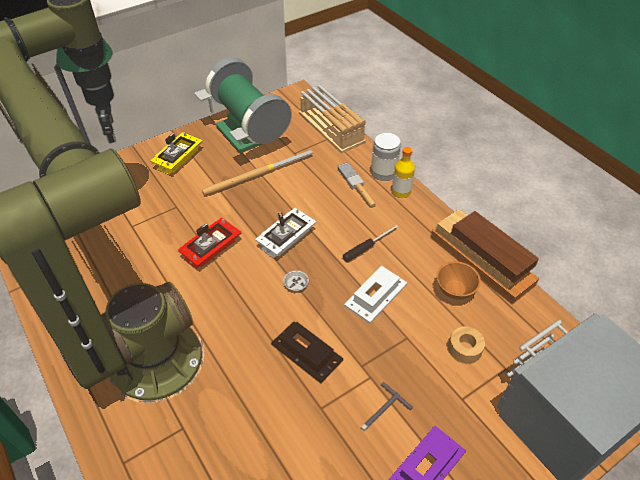

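Top view: the base candidates are bare silver (280,263), red (252,331) and yellow (115,300). The cover candidates are bare silver (382,236), black (398,317) and purple (525,299). I choose the two silver ones and will check them in close crops.

```bash
cat > h.py <<'E'
import numpy as np,cv2
from workcell import ctrl
def K(n):
    c=ctrl.get_calibration(n);f=240/np.tan(np.radians(c["fov_y"]/2))
    return np.array([[f,0,c["cx"]],[0,f,c["cy"]],[0,0,1]]),c["dist_coeffs"],c["cam_to_world"]
def cloud(n,d):
    k,dc,T=K(n);v,u=np.mgrid[:480,:640]
    p=cv2.undistortPoints(np.stack([u,v],-1).reshape(-1,1,2).astype(float),k,dc).reshape(480,640,2)
    P=np.dstack([p*d[...,None],d]);return P@T[:3,:3].T+T[:3,3]
def proj(n,X):
    k,dc,T=K(n);R=T[:3,:3].T
    return cv2.projectPoints(np.asarray(X,float).reshape(-1,3),cv2.Rodrigues(R)[0],-R@T[:3,3],k,dc)[0][:,0]
E
python3 - <<'E'
from h import *
out=[]
for n,cb,cc in(("top",(280,263),(382,236)),("side",(286,231),(375,293))):
    z=np.load(f"/tmp/{n}0.npz");W=cloud(n,z["d"])
    for nm,c in(("base",cb),("cover",cc)):
        x,y=c;s=np.s_[y-38:y+38,x-45:x+45]
        out.append(cv2.resize(z["im"][s],(400,300),interpolation=cv2.INTER_CUBIC))
        P=W[s].reshape(-1,3);P=P[(z["d"][s].ravel()>0)]
        h=np.histogram(P[:,2],bins=np.arange(-.006,.112,.004));print(n,nm,list(zip((h[1][:-1]*1000).round().astype(int).tolist(),h[0].tolist())))
        for lo,hi in((.004,.12),(.028,.12),(.03,.041),(.04,.05),(.08,.11)):
            Q=P[(P[:,2]>lo)&(P[:,2]<hi)]
            if len(Q)>20:
                r=cv2.minAreaRect((Q[:,:2]*1000).astype(np.float32));print(lo,hi,len(Q),np.round(r[0],1),np.round(r[1],1),round(r[2],1),"z",Q[:,2].mean().round(4))
cv2.imwrite("pics/c0.png",np.vstack([np.hstack(out[:2]),np.hstack(out[2:])])[:,:,::-1])
E
```

```text
top base [(-6, 1272), (-2, 2290), (2, 1340), (6, 324), (10, 48), (14, 28), (18, 45), (22, 50), (26, 50), (30, 195), (34, 373), (38, 274), (42, 143), (46, 64), (50, 28), (54, 5), (58, 1), (62, 0), (66, 0), (70, 1), (74, 0), (78, 0), (82, 1), (86, 0), (90, 3), (94, 5), (98, 24), (102, 17), (106, 7)]
0.004 0.12 2176 [482. 170.] [229.8 273.5] 1.4 z 0.0262
0.028 0.12 1169 [472.8 156.5] [164.9  84. ] 15.0 z 0.0414
0.03 0.041 799 [472.9 156.6] [164.  84.] 15.0 z 0.0362
0.04 0.05 319 [471.7 156.2] [162.3  82.9] 14.8 z 0.0435
0.08 0.11 57 [456.9 152.2] [35.3 11.7] 69.9 z 0.101
top cover [(-6, 1358), (-2, 2288), (2, 1292), (6, 418), (10, 224), (14, 84), (18, 52), (22, 57), (26, 40), (30, 16), (34, 44), (38, 190), (42, 311), (46, 143), (50, 17), (54, 2), (58, 0), (62, 0), (66, 0), (70, 0), (74, 0), (78, 0), (82, 0), (86, 0), (90, 0), (94, 0), (98, 0), (102, 0), (106, 0)]
0.004 0.12 2035 [ 572.8 -141.6] [233.  275.4] 1.3 z 0.0216
0.028 0.12 738 [567.8 -97.1] [198.8 132.9] 84.7 z 0.0428
0.03 0.041 187 [565.1 -95. ] [187.  131.1] 88.2 z 0.0383
0.04 0.05 574 [ 563.1 -147.5] [120.6  60.2] 15.3 z 0.0
[... 419 characters left out ...]

0.03 0.041 783 [465.7 174.9] [177.6 133.9] 14.7 z 0.0359
0.04 0.05 281 [473.  150.2] [162.1  85.1] 15.1 z 0.044
0.08 0.11 60 [458.3 148.7] [38.7 11.7] 68.8 z 0.0989
side cover [(-6, 1123), (-2, 2647), (2, 1293), (6, 328), (10, 238), (14, 94), (18, 53), (22, 47), (26, 48), (30, 41), (34, 55), (38, 195), (42, 393), (46, 159), (50, 10), (54, 0), (58, 0), (62, 0), (66, 0), (70, 0), (74, 0), (78, 0), (82, 0), (86, 0), (90, 0), (94, 0), (98, 0), (102, 0), (106, 0)]
0.004 0.12 2076 [ 571.7 -142.1] [250.2 247.2] 55.3 z 0.0236
0.028 0.12 876 [ 550.4 -101.4] [125.8 166.5] 15.2 z 0.0424
0.03 0.041 209 [ 552.5 -104.5] [124.4 159.6] 13.6 z 0.0373
0.04 0.05 687 [ 564.4 -151.3] [125.2  62.7] 16.1 z 0.0442
```

View pics/c0.png

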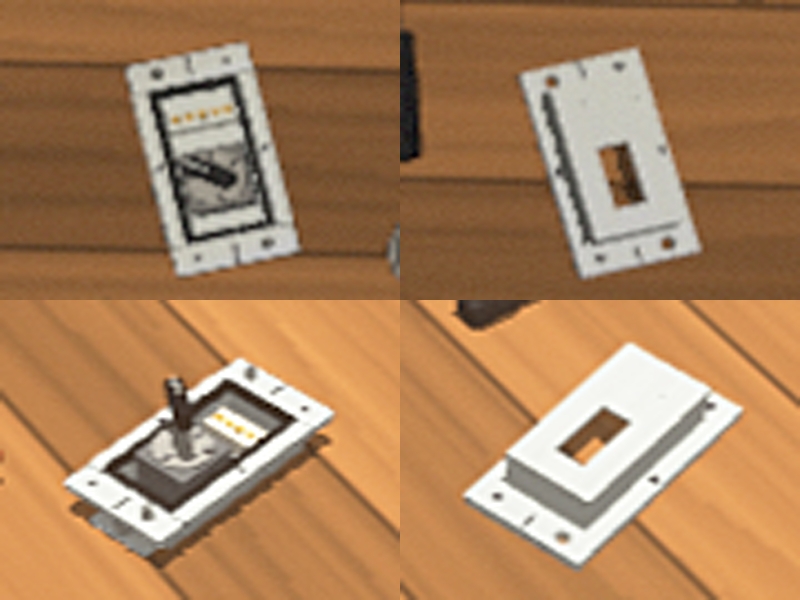

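The crops show the bare silver base with its knob near the low end (+x up in the image, yaw 15°, bar at about 70°) and the silver cover with its slot towards the same end (yaw about 15°). These are the right pair. Moving above the knob.

Emit:
{"op": "play_rows", "data": {
  "turn": [
    [0, 0, 0],
    [0, 0, 0],
    [0, 0, 0],
    [0, 0, 0],
    [0, 0, 0],
    [0, 0, 0],
    [0, 0, 0],
    [0, 0, 0],
    [0, 0, 0],
    [0, 0, 0],
    [0, 0, 0],
    [0, 0, 0]
  ],
  "travel": [
    [0.8, 0.66, 0],
    [0.8, 0.66, 0],
    [0.8, 0.66, 0],
    [0.8, 0.66, 0],
    [0.8, 0.66, 0],
    [0.8, 0.66, 0],
    [0.8, 0.66, 0],
    [0.8, 0.66, 0],
    [0.8, 0.66, 0],
    [0.8, 0.66, 0],
    [0.8, 0.66, 0],
    [0.8, 0.66, 0]
  ],
  "jaw": [1, 1, 1, 1, 1, 1, 1, 1, 1, 1, 1, 1],
  "force": 40
}}

```text
t: 1.5
eef_pos: [0.4493, 0.1607, 0.2318]
ee_rot: [0.99, -0.143, 0.0, -0.001]
wrist_force: [0.4, 0.0, 0.2]
gripper_width: 0.0855
grip_force: 0.0
```

Emit:
{"op": "play_rows", "data": {
  "turn": [
    [0, 0, -1],
    [0, 0, -1],
    [0, 0, -1],
    [0, 0, -1],
    [0, 0, -1],
    [0, 0, -1],
    [0, 0, -1],
    [0, 0, -1],
    [0, 0, -1],
    [0, 0, -1],
    [0, 0, -1],
    [0, 0, -1]
  ],
  "travel": [
    [0, 0, 0],
    [0, 0, 0],
    [0, 0, 0],
    [0, 0, 0],
    [0, 0, 0],
    [0, 0, 0],
    [0, 0, 0],
    [0, 0, 0],
    [0, 0, 0],
    [0, 0, 0],
    [0, 0, 0],
    [0, 0, 0]
  ],
  "jaw": [1, 1, 1, 1, 1, 1, 1, 1, 1, 1, 1, 1]
}}

```text
t: 2.5
eef_pos: [0.4485, 0.1626, 0.2314]
ee_rot: [0.837, 0.547, 0.0, -0.0]
wrist_force: [-0.3, -0.3, 0.3]
gripper_width: 0.0851
grip_force: 0.0
```

```bash
cat >> h.py <<'E'
from scipy.spatial.transform import Rotation as Ro
def go(tgt,yaw=None):
    o=ctrl.get_obs();R=Ro.from_quat(o["ee_rot"]);m=R.as_matrix();y=np.arctan2(m[1,0],m[0,0])
    print("eef",o["eef_pos"].round(4),"yaw",y.round(4),"tool travel units",(R.inv().apply(np.array(tgt)-o["eef_pos"])/.04).round(3),
      "" if yaw is None else ("yaw units",round(-(yaw-y)/.12,3)),"tilt",m[:,2].round(4),"t",o["t"])
def shot(n,tag):
    im,d=ctrl.capture(n);cv2.imwrite(f"pics/{n}{tag}.png",im[:,:,::-1]);np.savez(f"/tmp/{n}{tag}.npz",im=im,d=d);return im,d,cloud(n,d)
E
python3 - <<'E'
from h import *
o=ctrl.get_obs();e=o["eef_pos"];R=Ro.from_quat(o["ee_rot"])
for n in("side","top"):
    im,d,W=shot(n,"1");P=W[d>0]
    L=R.inv().apply(P-e)*1000
    for a,b in((-25,3),(-60,-25),(-130,-60)):
        m=(abs(L[:,0])<80)&(abs(L[:,1])<85)&(L[:,2]>a)&(L[:,2]<b);Q=L[m]
        print(n,a,b,m.sum(),Q.min(0).round(1) if m.sum() else 0,Q.max(0).round(1) if m.sum() else 0)
go([.4576,.1505,.075],1.22)
E
```

```text
side -25 3 25 [-13.7 -53.1 -24.6] [ 11.8  55.6 -13.3]
side -60 -25 120 [-17.6 -67.9 -60. ] [  9.5  63.5 -25.1]
side -130 -60 937 [ -35.   -72.9 -129.6] [ 14.4  73.9 -60.2]
top -25 3 2 [-10.6 -45.9 -20.7] [-10.3  44.3 -15.6]
top -60 -25 17 [-13.1 -58.3 -59.4] [  0.6  60.  -27.3]
top -130 -60 224 [ -17.5  -75.3 -125.8] [ 11.8  72.6 -60.1]
eef [0.4485 0.1625 0.2314] yaw 1.1535 tool travel units [-0.184  0.329  3.91 ] ('yaw units', np.float64(-0.554)) tilt [ 2.e-04  1.e-04 -1.e+00] t 2.6
```

View pics/side1.png

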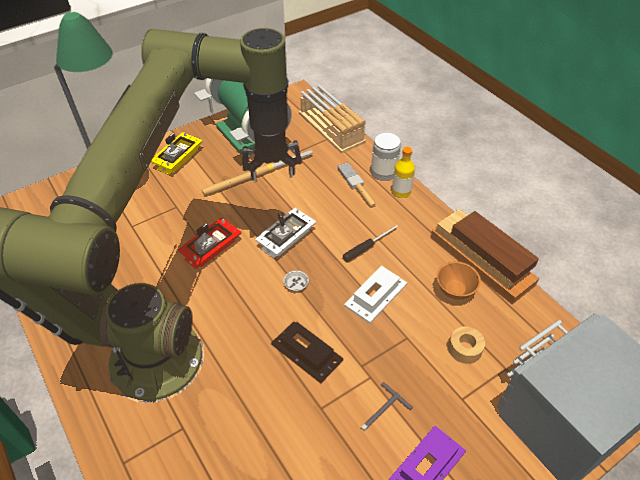

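The side view shows the open gripper over the silver base near (270,160), and the red and yellow boxes are clear of it. Descending on the knob.

Emit:
{"op": "play_rows", "data": {
  "turn": [
    [0, 0, -0.55],
    [0, 0, 0],
    [0, 0, 0],
    [0, 0, 0],
    [0, 0, 0],
    [0, 0, 0],
    [0, 0, 0]
  ],
  "travel": [
    [-0.18, 0.33, 0],
    [0, 0, 0.8],
    [0, 0, 0.8],
    [0, 0, 0.8],
    [0, 0, 0.8],
    [0, 0, 0.7],
    [0, 0, 0]
  ],
  "jaw": [1, 1, 1, 1, 1, 1, 1]
}}

```text
t: 3.18
eef_pos: [0.4544, 0.1489, 0.069]
ee_rot: [0.821, 0.57, -0.005, -0.001]
wrist_force: [-0.1, -0.0, -1.1]
gripper_width: 0.0856
grip_force: 0.0
```

Emit:
{"op": "play_rows", "data": {
  "turn": [
    [0, 0, 0],
    [0, 0, 0],
    [0, 0, 0],
    [0, 0, 0],
    [0, 0, 0],
    [0, 0, 0],
    [0, 0, 0],
    [0, 0, 0]
  ],
  "travel": [
    [0, 0, 0],
    [0, 0, 0],
    [0, 0, 0],
    [0, 0, 0],
    [0, 0, 0],
    [0, 0, 0],
    [0, 0, 0],
    [0, 0, 0]
  ],
  "jaw": [-0.5, -1, -1, -1, -1, -1, -1, -1]
}}

```text
t: 3.85
eef_pos: [0.4582, 0.1508, 0.0763]
ee_rot: [0.82, 0.572, 0.001, 0.0]
wrist_force: [0.3, 0.2, 3.9]
gripper_width: 0.0113
grip_force: 41.1
```

Emit:
{"op": "play_rows", "data": {
  "turn": [
    [0, 0, 0.8],
    [0, 0, 0.8],
    [0, 0, 0.8],
    [0, 0, 0.8],
    [0, 0, 0.8],
    [0, 0, 0.8],
    [0, 0, 0.8],
    [0, 0, 0.8],
    [0, 0, 0.8],
    [0, 0, 0.77],
    [0, 0, 0],
    [0, 0, 0]
  ],
  "travel": [
    [0, 0, 0],
    [0, 0, 0],
    [0, 0, 0],
    [0, 0, 0],
    [0, 0, 0],
    [0, 0, 0],
    [0, 0, 0],
    [0, 0, 0],
    [0, 0, 0],
    [0, 0, 0],
    [0, 0, 0],
    [0, 0, 0]
  ],
  "jaw": [-1, -1, -1, -1, -1, -1, -1, -1, -1, -1, -1, -1]
}}

```text
t: 4.85
eef_pos: [0.4575, 0.1516, 0.0762]
ee_rot: [0.991, 0.131, 0.0, -0.001]
wrist_force: [-6.6, 4.7, 6.9]
gripper_width: 0.0111
grip_force: 41.5
```

Run:
```python
from h import *
o=ctrl.get_obs();print(o["wrist_force"],o["ft_torque"]);go([.4576,.1505,.2],.2618)
```

```text
[-6.60539475  4.65085113  6.87033234] [ 1.14078581  1.86590356 -0.05559628]
eef [0.4575 0.1516 0.0762] yaw 0.2619 tool travel units [-3.000e-03  2.100e-02 -3.094e+00] ('yaw units', np.float64(0.001)) tilt [ 1.0e-04  1.7e-03 -1.0e+00] t 4.85
```

Emit:
{"op": "play_rows", "data": {
  "turn": [
    [0, 0, 0],
    [0, 0, 0],
    [0, 0, 0],
    [0, 0, 0],
    [0, 0, 0],
    [0, 0, 0],
    [0, 0, 0],
    [0, 0, 0],
    [0, 0, 0]
  ],
  "travel": [
    [0, 0, 0],
    [0, 0, 0],
    [0, 0, 0],
    [0, 0, 0],
    [0, 0, -0.9],
    [0, 0, -0.9],
    [0, 0, -0.9],
    [0, 0, -0.9],
    [0, 0, 0]
  ],
  "jaw": [-0.5, 0, 0.5, 1, 1, 1, 1, 1, 1]
}}

```text
t: 5.6
eef_pos: [0.4602, 0.1509, 0.2276]
ee_rot: [0.991, 0.13, 0.006, -0.001]
wrist_force: [0.4, 0.0, 1.1]
gripper_width: 0.0854
grip_force: 0.0
```

Emit:
{"op": "play_rows", "data": {
  "turn": [
    [0, 0, 0],
    [0, 0, 0],
    [0, 0, 0],
    [0, 0, 0],
    [0, 0, 0],
    [0, 0, 0],
    [0, 0, 0],
    [0, 0, 0],
    [0, 0, 0],
    [0, 0, 0]
  ],
  "travel": [
    [0.07, 0.88, 0],
    [0.07, 0.88, 0],
    [0.07, 0.88, 0],
    [0.07, 0.88, 0],
    [0.07, 0.88, 0],
    [0.07, 0.88, 0],
    [0.07, 0.88, 0],
    [0.07, 0.88, 0],
    [0.05, 0.86, 0],
    [0, 0, 0]
  ],
  "jaw": [1, 1, 1, 1, 1, 1, 1, 1, 1, 1]
}}

```text
t: 6.43
eef_pos: [0.5633, -0.1531, 0.2175]
ee_rot: [0.992, 0.128, -0.002, 0.0]
wrist_force: [0.7, 1.9, 0.0]
gripper_width: 0.0851
grip_force: 0.0
```

Run:
```python
from h import *
im,d,W=shot("side","2");a=im[190:270,235:335];cv2.imwrite("pics/k2.png",cv2.resize(a,(600,480),interpolation=cv2.INTER_CUBIC)[:,:,::-1])
im,d,W=shot("top","2")
for lo,hi,c in((.028,.12,(.473,.156)),(.08,.11,(.457,.152)),(.04,.052,(.563,-.1475))):
    m=(d>0)&(W[...,2]>lo)&(W[...,2]<hi)&(np.hypot(W[...,0]-c[0],W[...,1]-c[1])<.1)
    r=cv2.minAreaRect((W[m][:,:2]*1000).astype(np.float32));print(m.sum(),r)
    Q=W[m][:,:2];print(np.degrees(np.arctan2(*np.linalg.svd(Q-Q.mean(0),full_matrices=0)[2][0][::-1])))
go([.5631,-.1475,.010],.265)
```

```text
1120 ((473.0484924316406, 156.81997680664062), (165.0406951904297, 84.12691497802734), 14.881219863891602)
-167.76981595091954
54 ((456.8416442871094, 152.31585693359375), (34.67012023925781, 11.789017677307129), 16.840023040771484)
-163.08010162790922
348 ((558.9678955078125, -148.53225708007812), (112.45391082763672, 60.62656021118164), 16.117050170898438)
-162.29591035731215
eef [ 0.5629 -0.1496  0.2181] yaw 0.259 tool travel units [ 0.029 -0.049  5.202] ('yaw units', np.float64(-0.05)) tilt [-2.e-03 -2.e-04 -1.e+00] t 6.5333
```

View pics/k2.png

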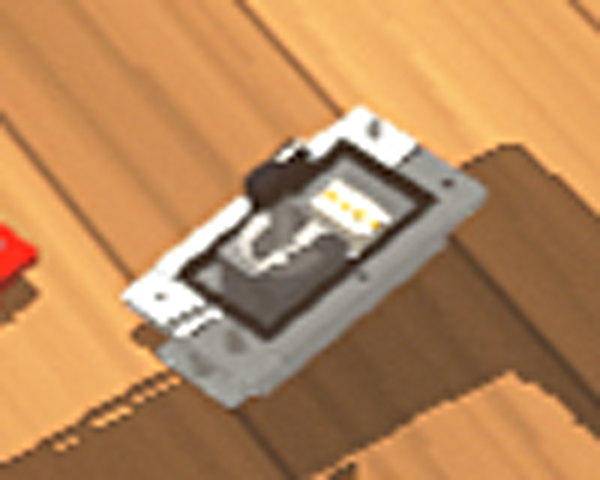

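The bar now lies along the box in line with the index lines (about 15–17° against 15°). Descending on the cover.

Emit:
{"op": "play_rows", "data": {
  "turn": [
    [0, 0, -0.05],
    [0, 0, 0],
    [0, 0, 0],
    [0, 0, 0],
    [0, 0, 0],
    [0, 0, 0],
    [0, 0, 0],
    [0, 0, 0],
    [0, 0, 0],
    [0, 0, 0],
    [0, 0, 0]
  ],
  "travel": [
    [0.03, -0.05, 0.7],
    [0, 0, 0.7],
    [0, 0, 0.7],
    [0, 0, 0.7],
    [0, 0, 0.7],
    [0, 0, 0.6],
    [0, 0, 0.5],
    [0, 0, 0.4],
    [0, 0, 0.2],
    [0, 0, 0],
    [0, 0, 0]
  ],
  "jaw": [1, 1, 1, 1, 1, 1, 1, 1, 1, 1, 1],
  "force": 25
}}

```text
t: 7.45
eef_pos: [0.564, -0.1456, 0.012]
ee_rot: [0.991, 0.134, 0.0, 0.0]
wrist_force: [-0.1, -0.0, 0.1]
gripper_width: 0.0856
grip_force: 0.0
```

Emit:
{"op": "play_rows", "data": {
  "turn": [
    [0, 0, 0],
    [0, 0, 0],
    [0, 0, 0],
    [0, 0, 0],
    [0, 0, 0]
  ],
  "travel": [
    [0, 0, 0],
    [0, 0, 0],
    [0, 0, 0],
    [0, 0, 0],
    [0, 0, 0]
  ],
  "jaw": [0.6, 0.2, 0.2, 0.2, 0.2]
}}

```text
t: 7.87
eef_pos: [0.5649, -0.1464, 0.0133]
ee_rot: [0.991, 0.134, 0.001, 0.001]
wrist_force: [0.1, 0.0, 6.3]
gripper_width: 0.0596
grip_force: 30.4
```

Run:
```python
from h import *
o=ctrl.get_obs();print(o["wrist_force"],o["ft_torque"],o["gripper_width"],o["grip_force"]);go([.5631,-.1475,.010],.265)
```

```text
[1.11841925e-01 3.00456553e-03 6.30684465e+00] [-0.06627331  0.04557462  0.04458569] 0.05962726482008025 30.388187170028687
eef [ 0.5649 -0.1464  0.0133] yaw 0.2681 tool travel units [-0.051  0.015  0.083] ('yaw units', np.float64(0.026)) tilt [ 3.1e-03 -8.0e-04 -1.0e+00] t 7.8667
```

Emit:
{"op": "play_rows", "data": {
  "turn": [
    [0, 0, 0],
    [0, 0, 0],
    [0, 0, 0],
    [0, 0, 0],
    [0, 0, 0],
    [0, 0, 0],
    [0, 0, 0],
    [0, 0, 0],
    [0, 0, 0],
    [0, 0, 0],
    [0, 0, 0],
    [0, 0, 0]
  ],
  "travel": [
    [0, 0, 0],
    [0, 0, 0],
    [0, 0, 0],
    [0, 0, -0.2],
    [0, 0, -0.4],
    [0, 0, -0.6],
    [0, 0, -0.8],
    [0, 0, -0.8],
    [0, 0, -0.8],
    [0, 0, -0.6],
    [0, 0, -0.2],
    [0, 0, 0]
  ],
  "jaw": [0, 0, 0, 0, 0, 0, 0, 0, 0, 0, 0, 0],
  "force": 80
}}

```text
t: 8.87
eef_pos: [0.5642, -0.1459, 0.1889]
ee_rot: [0.991, 0.133, 0.001, -0.0]
wrist_force: [-0.2, -0.1, -4.7]
gripper_width: 0.0587
grip_force: 87.7
```

Run:
```python
from h import *
o=ctrl.get_obs();e=o["eef_pos"];print(o["wrist_force"],o["ft_torque"],o["gripper_width"],o["grip_force"]);go([.4732+.0019,.1561+.0005,e[2]],.2618)
im,d,W=shot("side","3");cv2.imwrite("pics/l3.png",cv2.resize(im[200:360,280:480],(750,600),interpolation=cv2.INTER_CUBIC)[:,:,::-1])
z=np.load("/tmp/top0.npz");W=cloud("top",z["d"]);im=z["im"].astype(int)
# initial-image x-extent check along cover axis
for c,zz,nm in(((.5631,-.1475),.010,"cover ears"),((.473,.1563),.036,"base ears")):
    a=.2618;ex=np.array([np.cos(a),np.sin(a)]);ey=np.array([-ex[1],ex[0]])
    t=np.arange(-.1,.1001,.0005);P=[]
    for s in np.linspace(-.036,.036,25):
        uv=proj("top",np.c_[c+t[:,None]*ex+s*ey,np.full(len(t),zz)]).astype(np.float32)
        g=cv2.remap(z["im"].astype(np.float32),uv[None,:,0],uv[None,:,1],cv2.INTER_LINEAR)[0][:,2]
        P.append(g)
    g=np.median(P,0);dg=np.gradient(g);i=np.argmax(dg[:80]);j=320+np.argmin(dg[320:]);print(nm,t[i],t[j],"centre off",(t[i]+t[j])/2,"len",t[j]-t[i])
```

```text
[-0.22396761 -0.09494008 -4.72060173] [-0.01733616 -0.09779186  0.01555178] 0.0587081286308563 87.72400259971619
eef [ 0.5642 -0.1459  0.1889] yaw 0.2677 tool travel units [-1.490e-01 -7.883e+00 -2.000e-03] ('yaw units', np.float64(0.049)) tilt [ 2.8e-03  6.0e-04 -1.0e+00] t 8.8667
cover ears -0.08399999999999999 0.08150000000000016 centre off -0.0012499999999999178 len 0.16550000000000015
base ears -0.08399999999999999 0.08050000000000015 centre off -0.0017499999999999183 len 0.16450000000000015
```

View pics/l3.png

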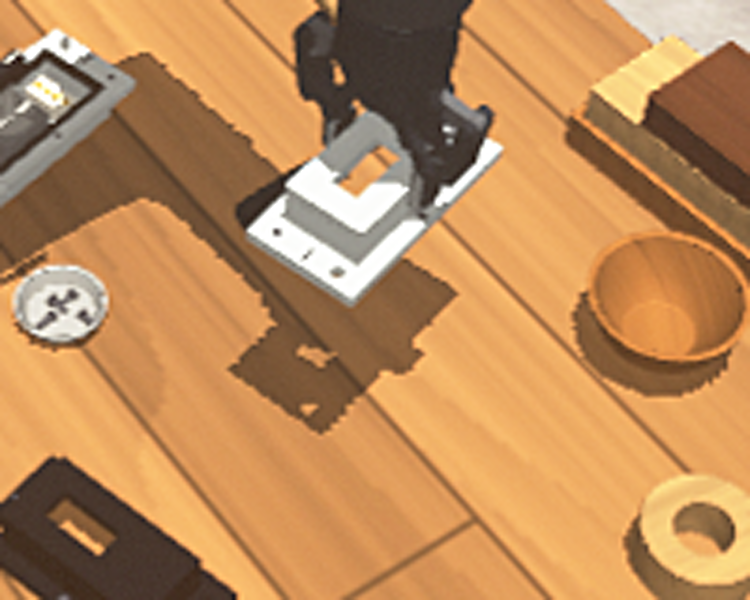

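The cover is held level, with the dish and tools undisturbed. Carrying it over the base.

Emit:
{"op": "play_rows", "data": {
  "turn": [
    [0, 0, 0.05],
    [0, 0, 0],
    [0, 0, 0],
    [0, 0, 0],
    [0, 0, 0],
    [0, 0, 0],
    [0, 0, 0],
    [0, 0, 0],
    [0, 0, 0],
    [0, 0, 0],
    [0, 0, 0],
    [0, 0, 0]
  ],
  "travel": [
    [0, -0.4, 0],
    [-0.02, -0.8, 0],
    [-0.02, -0.9, 0],
    [-0.02, -0.9, 0],
    [-0.02, -0.9, 0],
    [-0.02, -0.9, 0],
    [-0.02, -0.9, 0],
    [-0.02, -0.9, 0],
    [-0.02, -0.8, 0],
    [-0.01, -0.48, 0],
    [0, 0, 0],
    [0, 0, 0]
  ],
  "jaw": [0, 0, 0, 0, 0, 0, 0, 0, 0, 0, 0, 0]
}}

```text
t: 9.92
eef_pos: [0.474, 0.1572, 0.1841]
ee_rot: [0.991, 0.132, -0.002, 0.001]
wrist_force: [-0.2, -0.7, -4.4]
gripper_width: 0.0586
grip_force: 87.9
```

Run:
```python
from h import *
go([.4747,.1567,.125],.261)
```

```text
eef [0.474  0.1572 0.1841] yaw 0.2641 tool travel units [0.022 0.015 1.478] ('yaw units', np.float64(0.026)) tilt [-0.0045 -0.0023 -1.    ] t 9.9167
```

Emit:
{"op": "play_rows", "data": {
  "turn": [
    [0, 0, 0.03],
    [0, 0, 0],
    [0, 0, 0],
    [0, 0, 0],
    [0, 0, 0],
    [0, 0, 0]
  ],
  "travel": [
    [0.02, 0.01, 0.4],
    [0, 0, 0.5],
    [0, 0, 0.4],
    [0, 0, 0.18],
    [0, 0, 0],
    [0, 0, 0]
  ],
  "jaw": [0, 0, 0, 0, 0, 0]
}}

```text
t: 10.42
eef_pos: [0.4763, 0.1556, 0.1277]
ee_rot: [0.992, 0.128, -0.0, 0.001]
wrist_force: [-0.3, -0.1, -3.9]
gripper_width: 0.0588
grip_force: 87.8
```

Run:
```python
from h import *
o=ctrl.get_obs();e=o["eef_pos"]
im,d,W=shot("side","4");im2,d2,W2=shot("top","4")
# overlay: predicted cover outline (TCP-2mm in x) and base outline
R=Ro.from_quat(o["ee_rot"]).as_matrix();a=np.arctan2(R[1,0],R[0,0])
def out(c,a,z,l=.164,w=.084):
    ex=np.array([np.cos(a),np.sin(a)]);ey=np.array([-ex[1],ex[0]])
    return [np.r_[c+sx*l/2*ex+sy*w/2*ey,z] for sx,sy in((1,1),(1,-1),(-1,-1),(-1,1))]
ex=np.array([np.cos(a),np.sin(a)]);cc=e[:2]-.0018*ex
r=[]
for n,i,(u,v) in(("side",im,(235,150)),("top",im2,(230,215))):
    k=6;b=cv2.resize(i[v:v+100,u:u+66],None,fx=k,fy=k,interpolation=cv2.INTER_CUBIC).copy()
    for P,col in((out(cc,a,e[2]-.0128+.010),(255,0,0)),(out(np.array([.4730,.1564]),.261,.036),(0,255,0))):
        q=(proj(n,P)-[u,v]+.5)*k;cv2.polylines(b,[q.round().astype(np.int32)],True,col,1)
    r.append(b)
cv2.imwrite("pics/o4.png",np.hstack(r)[:,:,::-1])
print(np.array(cc));go([.4747,.1567,.125],.261)
```

```text
[0.47460657 0.15511627]
eef [0.477  0.1563 0.1292] yaw 0.2578 tool travel units [-0.052 -0.024  0.106] ('yaw units', np.float64(-0.027)) tilt [ 1.5e-03  4.0e-04 -1.0e+00] t 10.5167
```

View pics/o4.png

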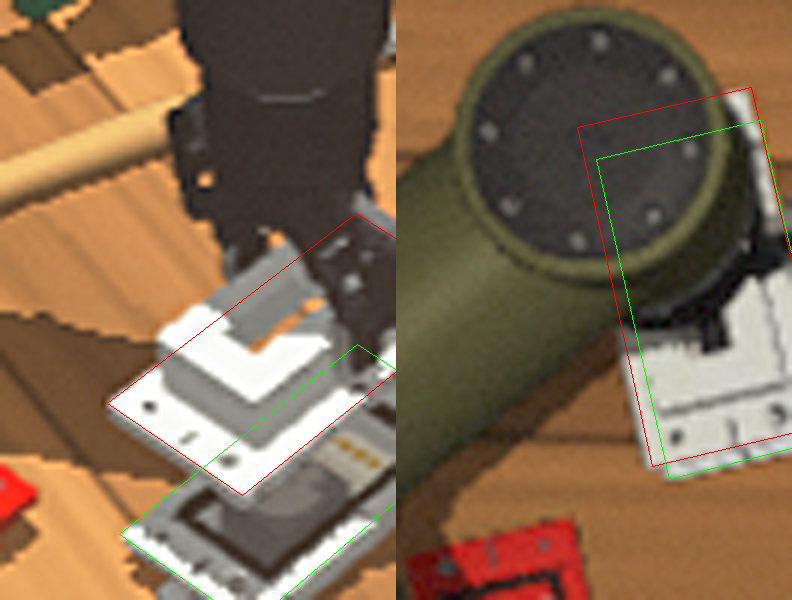

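The overlay shows the held cover (red outline) matching the picture, and the base outline (green) also fits. Correcting by 2 mm and settling.

Emit:
{"op": "play_rows", "data": {
  "turn": [
    [0, 0, -0.03],
    [0, 0, 0],
    [0, 0, 0],
    [0, 0, 0],
    [0, 0, 0],
    [0, 0, 0]
  ],
  "travel": [
    [-0.03, -0.02, 0.1],
    [0, 0, 0],
    [0, 0, 0],
    [0, 0, 0],
    [0, 0, 0],
    [0, 0, 0]
  ],
  "jaw": [0, 0, 0, 0, 0, 0]
}}

```text
t: 11.02
eef_pos: [0.475, 0.1569, 0.1243]
ee_rot: [0.991, 0.131, 0.0, -0.0]
wrist_force: [-0.1, 0.6, -4.8]
gripper_width: 0.0586
grip_force: 87.9
```

Run:
```python
from h import *
print(ctrl.get_obs()["wrist_force"])
go([.4747,.1567,.125],.261)
```

```text
[-0.14307087  0.55088595 -4.810009  ]
eef [0.475  0.1569 0.1243] yaw 0.2619 tool travel units [-0.01   0.003 -0.018] ('yaw units', np.float64(0.007)) tilt [ 3.e-04  0.e+00 -1.e+00] t 11.0167
```

Good. Lowering over the knob to just above the dowel tips (TCP about 0.068).

Emit:
{"op": "play_rows", "data": {
  "turn": [
    [0, 0, 0],
    [0, 0, 0],
    [0, 0, 0],
    [0, 0, 0],
    [0, 0, 0],
    [0, 0, 0],
    [0, 0, 0],
    [0, 0, 0],
    [0, 0, 0],
    [0, 0, 0],
    [0, 0, 0],
    [0, 0, 0]
  ],
  "travel": [
    [0, 0, 0.15],
    [0, 0, 0.15],
    [0, 0, 0.15],
    [0, 0, 0.15],
    [0, 0, 0.15],
    [0, 0, 0.15],
    [0, 0, 0.15],
    [0, 0, 0.15],
    [0, 0, 0.1],
    [0, 0, 0.05],
    [0, 0, 0],
    [0, 0, 0]
  ],
  "jaw": [0, 0, 0, 0, 0, 0, 0, 0, 0, 0, 0, 0]
}}

```text
t: 12.02
eef_pos: [0.4751, 0.1569, 0.0703]
ee_rot: [0.991, 0.131, 0.0, 0.0]
wrist_force: [-0.2, -0.8, -3.8]
gripper_width: 0.0586
grip_force: 87.9
```

Run:
```python
from h import *
o=ctrl.get_obs();print(o["wrist_force"],o["ft_torque"])
go([.4747,.1567,.068],.261)
```

```text
[-0.16076304 -0.7782324  -3.8343939 ] [-0.01801105 -0.02434351  0.04130516]
eef [0.4751 0.1569 0.0703] yaw 0.2619 tool travel units [-0.011  0.002  0.057] ('yaw units', np.float64(0.007)) tilt [ 3.e-04 -1.e-04 -1.e+00] t 12.0167
```

Emit:
{"op": "play_rows", "data": {
  "turn": [
    [0, 0, 0],
    [0, 0, 0],
    [0, 0, 0],
    [0, 0, 0],
    [0, 0, 0],
    [0, 0, 0],
    [0, 0, 0],
    [0, 0, 0]
  ],
  "travel": [
    [0, 0, 0.05],
    [0, 0, 0.05],
    [0, 0, 0.05],
    [0, 0, 0.05],
    [0, 0, 0.05],
    [0, 0, 0.05],
    [0, 0, 0],
    [0, 0, 0]
  ],
  "jaw": [0, 0, 0, 0, 0, 0, 0, 0]
}}

```text
t: 12.68
eef_pos: [0.4749, 0.1567, 0.058]
ee_rot: [0.991, 0.131, -0.0, 0.0]
wrist_force: [1.7, -0.0, -4.8]
gripper_width: 0.0587
grip_force: 87.9
```

Run:
```python
from h import *
o=ctrl.get_obs();print(o["wrist_force"],o["ft_torque"])
go([.4747,.1567,.052],.261)
```

```text
[ 1.67425814 -0.00656407 -4.83465328] [-0.04404349 -0.05604628 -0.00677875]
eef [0.4749 0.1567 0.058 ] yaw 0.2618 tool travel units [-0.006 -0.001  0.149] ('yaw units', np.float64(0.006)) tilt [-2.e-04 -4.e-04 -1.e+00] t 12.6833
```

Emit:
{"op": "play_rows", "data": {
  "turn": [
    [0, 0, 0],
    [0, 0, 0],
    [0, 0, 0],
    [0, 0, 0],
    [0, 0, 0],
    [0, 0, 0],
    [0, 0, 0],
    [0, 0, 0]
  ],
  "travel": [
    [0.01, 0, 0],
    [0, 0, 0.03],
    [0, 0, 0.03],
    [0, 0, 0.03],
    [0, 0, 0.03],
    [0, 0, 0],
    [0, 0, 0],
    [0, 0, 0]
  ],
  "jaw": [0, 0, 0, 0, 0, 0, 0, 0]
}}

```text
t: 13.35
eef_pos: [0.4755, 0.1569, 0.0537]
ee_rot: [0.991, 0.131, 0.0, 0.0]
wrist_force: [-2.0, -0.8, -0.9]
gripper_width: 0.0586
grip_force: 88.3
```

Run:
```python
from h import *
o=ctrl.get_obs();print(o["wrist_force"],o["ft_torque"])
go([.4747,.1567,.049],.261)
```

```text
[-2.01162523 -0.81307588 -0.86371326] [-0.44160252  0.35552408 -0.03298654]
eef [0.4755 0.1569 0.0537] yaw 0.2618 tool travel units [-0.021  0.     0.118] ('yaw units', np.float64(0.007)) tilt [ 5.e-04 -1.e-04 -1.e+00] t 13.35
```

Emit:
{"op": "play_rows", "data": {
  "turn": [
    [0, 0, 0],
    [0, 0, 0],
    [0, 0, 0],
    [0, 0, 0],
    [0, 0, 0],
    [0, 0, 0]
  ],
  "travel": [
    [-0.005, 0, 0.02],
    [0, 0, 0.02],
    [0, 0, 0.02],
    [0, 0, 0.02],
    [0, 0, 0],
    [0, 0, 0]
  ],
  "jaw": [0, 0, 0, 0, 0, 0]
}}

```text
t: 13.85
eef_pos: [0.4756, 0.1569, 0.0509]
ee_rot: [0.991, 0.131, 0.001, 0.0]
wrist_force: [-3.1, -1.5, 6.3]
gripper_width: 0.0588
grip_force: 89.1
```

Run:
```python
from h import *
o=ctrl.get_obs();print(o["wrist_force"],o["ft_torque"])
go([.4747,.1567,.049],.261)
```

```text
[-3.1253462  -1.51882556  6.26059282] [-0.76231458  0.96789207 -0.0859273 ]
eef [0.4756 0.1569 0.0509] yaw 0.2619 tool travel units [-0.022  0.     0.047] ('yaw units', np.float64(0.008)) tilt [ 1.1e-03 -1.0e-04 -1.0e+00] t 13.85
```

Emit:
{"op": "play_rows", "data": {
  "turn": [
    [0, 0, 0],
    [0, 0, 0],
    [0, 0, 0],
    [0, 0, 0],
    [0, 0, 0],
    [0, 0, 0]
  ],
  "travel": [
    [-0.01, 0, 0.02],
    [0, 0, 0.02],
    [0, 0, 0.02],
    [0, 0, 0.02],
    [0, 0, 0],
    [0, 0, 0]
  ],
  "jaw": [0, 0, 0, 0, 0, 0]
}}

```text
t: 14.35
eef_pos: [0.4756, 0.1569, 0.0497]
ee_rot: [0.991, 0.131, 0.001, 0.0]
wrist_force: [-9.6, -2.5, 15.3]
gripper_width: 0.0589
grip_force: 90.5
```

Run:
```python
from h import *
o=ctrl.get_obs();print(o["wrist_force"],o["ft_torque"])
go([.4747,.1567,.049],.261)
```

```text
[-9.6108329  -2.46479554 15.34512865] [-1.01357454  2.71813764 -0.10846321]
eef [0.4756 0.1569 0.0497] yaw 0.2622 tool travel units [-0.022  0.     0.016] ('yaw units', np.float64(0.01)) tilt [ 0.0024  0.     -1.    ] t 14.35
```

Emit:
{"op": "play_rows", "data": {
  "turn": [
    [0, 0, 0],
    [0, 0, 0],
    [0, 0, 0],
    [0, 0, 0],
    [0, 0, 0]
  ],
  "travel": [
    [-0.02, 0, 0],
    [-0.01, 0, 0.02],
    [0, 0, 0.02],
    [0, 0, 0],
    [0, 0, 0]
  ],
  "jaw": [0, 0, 0, 0, 0]
}}

```text
t: 14.77
eef_pos: [0.4756, 0.157, 0.0496]
ee_rot: [0.991, 0.131, 0.003, -0.0]
wrist_force: [-7.6, -1.5, 20.2]
gripper_width: 0.0583
grip_force: 91.0
```

Run:
```python
from h import *
o=ctrl.get_obs();print(o["wrist_force"],o["ft_torque"])
go([.4747,.1567,.049],.261)
im,d,W=shot("side","5");cv2.imwrite("pics/f5.png",cv2.resize(im[180:280,220:345],(750,600),interpolation=cv2.INTER_CUBIC)[:,:,::-1])
```

```text
[-7.55888855 -1.53802954 20.18165187] [-1.10060722  2.52659624 -0.16328263]
eef [0.4756 0.157  0.0496] yaw 0.2625 tool travel units [-0.023  0.001  0.015] ('yaw units', np.float64(0.012)) tilt [ 5.4e-03  8.0e-04 -1.0e+00] t 14.7667
```

View pics/f5.png

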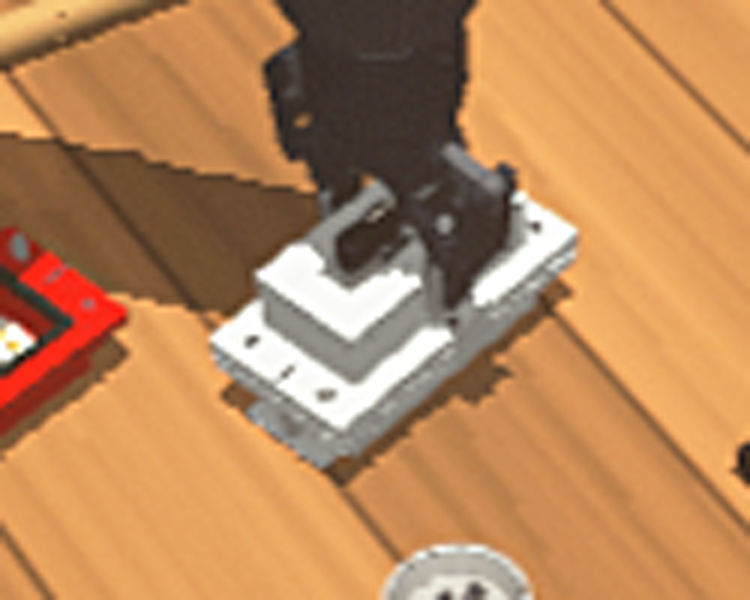

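Emit:
{"op": "play_rows", "data": {
  "turn": [
    [0, -0.05, 0],
    [0, 0, 0],
    [0, 0, 0],
    [0, 0, 0]
  ],
  "travel": [
    [0, 0, 0.02],
    [0, 0, 0.02],
    [0, 0, 0],
    [0, 0, 0]
  ],
  "jaw": [0, 0, 0, 0]
}}

```text
t: 15.15
eef_pos: [0.4755, 0.1569, 0.0496]
ee_rot: [0.991, 0.131, -0.0, 0.0]
wrist_force: [-15.1, -3.7, 28.5]
gripper_width: 0.0588
grip_force: 92.1
```

Run:
```python
from h import *
o=ctrl.get_obs();print(o["wrist_force"],o["ft_torque"])
go([.4747,.1567,.049],.261)
```

```text
[-15.08338798  -3.73614685  28.50796851] [-1.34373574  4.69533834 -0.24620733]
eef [0.4755 0.1569 0.0496] yaw 0.2627 tool travel units [-0.021  0.     0.015] ('yaw units', np.float64(0.014)) tilt [-2.e-04 -9.e-04 -1.e+00] t 15.15
```

Emit:
{"op": "play_rows", "data": {
  "turn": [
    [0, 0, 0],
    [0, 0, 0],
    [0, 0, 0],
    [0, 0, 0],
    [0, 0, 0]
  ],
  "travel": [
    [-0.02, 0, 0],
    [-0.02, 0, 0],
    [0, 0, 0],
    [0, 0, 0],
    [0, 0, 0]
  ],
  "jaw": [0, 0, 0, 0, 0]
}}

```text
t: 15.57
eef_pos: [0.4755, 0.157, 0.0496]
ee_rot: [0.991, 0.131, 0.002, 0.0]
wrist_force: [-4.7, -2.0, 23.7]
gripper_width: 0.0586
grip_force: 91.5
```

Run:
```python
from h import *
o=ctrl.get_obs();print(o["wrist_force"],o["ft_torque"])
go([.4747,.1567,.049],.261)
```

```text
[-4.69099952 -1.97531457 23.67434648] [-1.15058631  1.53852936 -0.29053423]
eef [0.4755 0.157  0.0496] yaw 0.2627 tool travel units [-0.022  0.001  0.015] ('yaw units', np.float64(0.014)) tilt [ 3.5e-03  4.0e-04 -1.0e+00] t 15.5667
```

```bash
python3 -c "
from workcell import ctrl
print(ctrl.job_done())"
```

```text
the job is handed in; nothing more can be done
None
```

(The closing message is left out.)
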